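# Set up the decorating mirror: lean it on the jar crate and block its foot

### The arm

A 6-joint arm with a two-finger parallel gripper is mounted at the origin on a cart in front of the work surface, level with it; the furniture and walls round the work are solid. World frame = base frame: x ahead of the robot, y to its left, z up, the work surface at z = 0. Lengths are in m, angles in rad, forces in N, time in s.
With the tool pointing down it reaches from about 0.35 to 0.975 m from the base axis. Payload 4.9 kg.
Tool frame: the origin (TCP) lies midway between the tips of the shut fingers; the grasp point (between the pads) lies robot.grip_point_offset behind it (robot.grip_point_offset is the distance from the TCP to the grasp point, in m); z points along the fingers, y is the line along which they close (so a half turn about z gives the same grasp; the last joint's range is limited). The gripper opens to 85 mm and grips with 20 to 120 N. Pads are 22 mm wide; open, the fingers measure 114 mm over their backs; the gripper's body (76 mm by 85 mm) begins 54 mm behind the grasp point. The pads swing forward as they close: fully open they stand 13 mm farther back than shut.
Start: joints at [-0.119, 0.053, 1.613, -0, 1.476, -0.119], TCP at [0.625, 0, 0.231] pointing down, gripper open.
Joint ranges: [-3.01, 3.01], [-1.01, 2.22], [0.06, 2.58], [-1.02, 4.17], [0.09, 2.62], [-3.14, 3.14]. Speed limits (rad/s): [2.57, 2.57, 3.14, 3.14, 3.14, 3.14].

### API

Orientations are given as a unit quaternion [w, x, y, z].
In Python, from cell import robot, eyes, sense, close_job gives the robot as it stands (robot), with the cameras (eyes), the readings as plain functions and the job as plain functions.
- The arm moves only by the tool jog_arm, called by a JSON object that holds its "name" and its "arguments", one argument or row to a line. Schema: {"type":"object","properties":{"motion":{"type":"array","items":{"type":"number"},"minItems":4,"maxItems":20},"finger_gap":{"type":"number"},"clamp_n":{"type":"number"},"only":{"type":"string"},"quiet":{"type":"boolean"},"lines":{"type":"string"}},"required":["motion"],"additionalProperties":false}. motion is one flat list of numbers that holds 1 to 5 rows one after another, with no inner brackets; each row has 4 numbers: dx, dy, dz in m, then a turn about the tool's z in rad; each row is the pose to reach, as a shift and turn from the pose commanded when the call began, along the tool's axes at that moment; what a row does not reach only later rows make up. A row lasts 1/8 s, in which the tool goes at most 0.0625 m and 0.188 rad, less where a joint would pass 70% of its speed; a pose out of reach is approached as far as the arm can. finger_gap is the opening from 0.0 (shut) to 1.0 (fully open), set as the call begins (left out keeps the last). The fingers move at their own pace and stop on an object; clamp_n is the grip in N (left out, the last holds). Time passes only in rows, so rows that do not move let the fingers close. The tool returns the time, the measured TCP pose, the force, the opening and the grip force at its end. only (a regular expression) keeps the lines of the reply that match it, lines (a string "A,B") keeps lines A to B, and quiet returns only ok. Input that does not fit is refused with a message, and nothing moves.
- sense(): the state, without advancing time (a new reading comes with each control period).
- eyes.grab_frame(name): name is "scene" or "side" or "wrist"; returns the picture (480x640x3 uint8, red, green, blue); there is no depth.
- eyes.camera_params(name): a dict with "camera_matrix" (3x3 intrinsics, pixels), "k1" (the pictures are not rectified: a ray, as slopes to the right and down, at radius r is drawn at 1 + k1 r^2 times it, then the intrinsics apply), "world_from_camera" (4x4, takes a point from camera to world coordinates). Camera axes: x right, y down, z forward; pixel columns grow to the right and rows downward; lengths in m; the calibration is good to about 2 mm. A picture is of the moment at which its call begins: read the wrist's pose just before it. camera_params takes no time and is no camera call; for the wrist camera it gives the pose at the moment of the call.
- close_job(): hands the job in; it is judged then, once.
The state is a dict: "time_s": time; "joints": joint angles; "qvel": joint speeds; "tau": joint torques, N m; "ee_pos": TCP position; "tcp_rot": TCP orientation; "force": force on the tool from outside, world axes, zero at the start; "ft_torque": the same for the moment, N m; "gripper_width": opening from 0.0 (shut) to 1.0 (fully open); "finger_force": force on a finger pad.
Only numpy, scipy, OpenCV 4.12 (cv2) and the standard library are available. Lean on these libraries where they do the work, as an engineer would, in place of code of your own. Each camera call takes 0.05 s, during which the arm holds its last target. There are 200 camera calls.

### The job

Set up the framed mirror for decorating pots: take it out of the dowel rack and lean it gently, upright and glass outwards, against the middle of the front of the low wooden jar crate, leaning back about 20 degrees with its foot on the table a few centimetres out. So that a nudge cannot make the foot slide away, block it with the clay block: lying flat on the table, square and snug against the middle of the mirror's foot on the glass side. Leave the bats in the rack and the bowl, tumbler and tape where they stand.

Things in the scene. Friction and masses are not known exactly. Their poses are not given: they have to be found in the camera images.
- mirror: the mirror: stiff board in a brown wooden frame, 130 mm wide (y), 180 tall (z), 14 thick (x), 0.35 kg, tallest of the three in the rack. Origin: centre of its bottom face; bright glass on -x, plywood back on +x. Starts upright in one of the rack slots, glass towards the robot, bottom 25 mm and top 205 mm above the table. Grip the top edge across the 14 mm, tips up to 40 mm below it
- mirror_foot (a point): centre of the mirror's bottom edge on the glass side (at x -7 mm, y 0, z 0 of the mirror); the edge that the clay block must block; it stands about 5 mm above the table when the mirror leans
- crate: the jar crate, a low open box of pale wood, fixed to the table: 140 mm deep (its x), 240 mm wide (its y), 100 mm high, walls 10 mm. Origin: centre of its underside; its front, the upright face to lean on, is at x = -70 mm and looks along its -x, towards the robot. Jars inside stay below its rim (highest 82 mm)
- clay_block: the clay block, a loose grey-brown lump squared off, 89 mm long (its x), 62 mm wide (its y), 56 mm high, 0.52 kg, its faces slightly uneven (foot 87 x 60 mm). Origin: centre of its underside. Grasp it from above across the 62 mm
- rack: the dowel rack, fixed to the table: two pale rails along its x, 140 mm long, 25 mm high, 110 mm over both; dowels 8 mm thick rise to 100 mm above the table on both sides of three slots at x = -42, 0 and +42 mm. Origin: centre of its underside
- round_bat: round plaster bat, 120 mm across, 14 mm thick, standing on edge in a slot of the rack, top 134 mm above the table; origin at its lowest point. Leave alone
- square_bat: square plywood bat, 110 x 110 x 12 mm, standing on edge in a slot of the rack, top 135 mm above the table; origin at the centre of its bottom edge face. Leave alone
- water_bowl: small green bowl, 86 mm across, 46 mm high, origin under its centre. Leave alone
- speckle_cup: speckled tumbler with a green rim, 71 mm across, 91 mm high, origin under its centre. Leave alone
- masking_tape: roll of tape lying flat, 76 mm across, 19 mm high, origin under its centre. Leave alone
- banding_wheel: iron turntable with a bowl on it, fixed to the table at the right: 153 mm across, 76 mm high, 120 mm with the bowl; origin under its centre. An obstacle only

How it is judged:
At the end, for the whole second after the job is handed in: Mirror on the table, glass out, leaning back 8-30 deg on the crate front, parallel within 8 deg, within 50 mm of its middle; clay block flat, a face within 8 mm of the mirror foot, square within 11 deg, within 40 mm of the mirror middle; both released and at rest (angle between mirror's own z axis and vertical between 0.14 and 0.53 rad and angle between mirror's own x axis and vertical above 1.7008 rad and contact force between mirror and crate above 0.1 N and height (world z) of mirror_foot below 0.012 m and y of mirror in the frame of crate between -0.05 and 0.05 m and x of mirror in the frame of crate below -0.07 m and angle between the y axis of mirror and the y axis of crate, either way round below 0.15 rad and ((x of mirror_foot in the frame of clay_block between 0.0377 and 0.0522 m and angle between the y axis of clay_block and the y axis of mirror, either way round below 0.2 rad) or (x of mirror_foot in the frame of clay_block between -0.0522 and -0.0377 m and angle between the y axis of clay_block and the y axis of mirror, either way round below 0.2 rad) or (y of mirror_foot in the frame of clay_block between 0.024 and 0.0385 m and angle between the x axis of clay_block and the y axis of mirror, either way round below 0.2 rad) or (y of mirror_foot in the frame of clay_block between -0.0385 and -0.024 m and angle between the x axis of clay_block and the y axis of mirror, either way round below 0.2 rad)) and y of clay_block in the frame of mirror between -0.04 and 0.04 m and angle between clay_block's own z axis and vertical below 0.1 rad and height (world z) of clay_block below 0.008 m and contact force between each of mirror, clay_block and the fingers below 0.05 N and linear speed of each of mirror, clay_block below 0.01 m/s and angular speed of mirror below 0.05 rad/s); the robot touches nothing.
It fails at once if the bowl, the tumbler or the tape is shifted more than 35 mm or tipped over (distance of any of water_bowl, speckle_cup, masking_tape from where it was at the start of the episode above 0.035 m or angle between any of water_bowl, speckle_cup's own z axis and vertical above 0.5 rad).
It fails at once if a bat in the rack is shifted more than 35 mm (distance of any of round_bat, square_bat from where it was at the start of the episode above 0.035 m).
It fails at once if the mirror is let fall or laid down (over 57 degrees from upright) (angle between mirror's own z axis and vertical above 1 rad).
It fails at once if the mirror is struck: over 25 N between it and the crate or the clay block (contact force between mirror and crate above 25 N or contact force between mirror and clay_block above 25 N).
It also fails if it takes over 64 s, if anything falls off the work surface, if the arm or the gripper's body presses on something with over 40 N, if the wrist force passes 120 N, or if a joint passes its speed limit or range.

## Working session

There is one attempt and no reset: what is moved stays moved. The work goes in short steps, Python scripts to look and compute and a tool call to move; the robot and the scene stay as the last step left them, time stands still between calls to the robot, and variables do not carry over. Pictures are saved under pics/ and viewed, at most 10 in all, crops included, and the job is handed in when it is done.

```bash
ls; mkdir -p pics; python3 - <<'E'
from cell import robot, eyes, sense, close_job
import cv2,numpy as np
s=sense();print({k:np.round(v,3).tolist() for k,v in s.items()},robot.grip_point_offset)
for n in("scene","side"):
    p=eyes.camera_params(n);print(n,np.round(p['camera_matrix'],1).tolist(),p['k1'],np.round(p['world_from_camera'],3).tolist())
    cv2.imwrite(f"pics/{n}0.png",eyes.grab_frame(n)[:,:,::-1])
E
```

```text
cell.py
pics
{'time_s': 0.0, 'joints': [-0.119, 0.053, 1.614, 0.0, 1.476, -0.119], 'qvel': [0.001, -0.001, -0.0, -0.0, 0.001, 0.0], 'tau': [0.0, -39.367, -37.018, -0.0, 0.007, -0.0], 'ee_pos': [0.624, 0.0, 0.23], 'tcp_rot': [-0.001, 0.707, 0.707, -0.001], 'force': [0.964, -0.465, -0.022], 'ft_torque': [-0.05, -0.012, -0.024], 'finger_force': 0.0, 'gripper_width': 0.997} 0.0187
scene [[499.5, 0.0, 324.2], [0.0, 499.5, 240.9], [0.0, 0.0, 1.0]] 0.043088832070677055 [[-0.819, -0.277, 0.502, -0.148], [-0.573, 0.399, -0.716, 0.935], [-0.002, -0.874, -0.486, 0.708], [0.0, 0.0, 0.0, 1.0]]
side [[602.4, 0.0, 313.4], [0.0, 602.4, 230.5], [0.0, 0.0, 1.0]] -0.14080923084406285 [[-0.801, 0.504, -0.322, 1.031], [0.598, 0.661, -0.454, 0.7], [-0.016, -0.556, -0.831, 1.366], [0.0, 0.0, 0.0, 1.0]]
```

View pics/scene0.png

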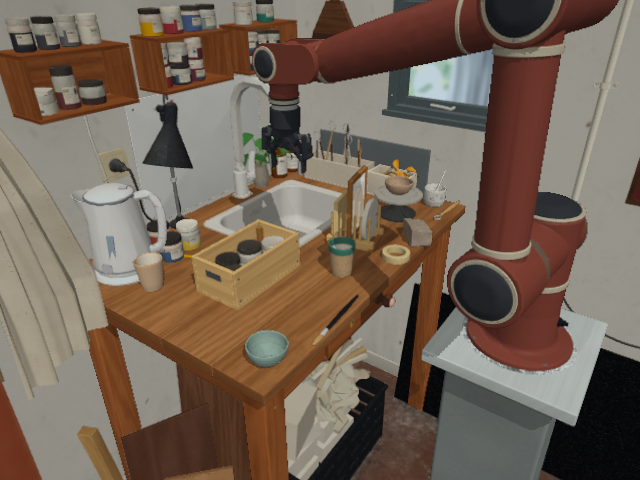

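View pics/side0.png

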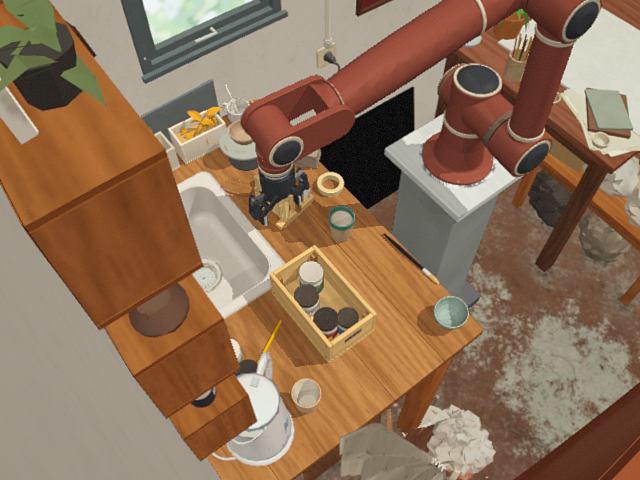

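Scene: crate at about (247,262), rack and mirror at (358,215), clay block (417,233), tape (397,253), tumbler (342,257), bowl (267,348). Side: crate at about (322,300), with the rack hidden by the gripper. The wrist view comes next.

```bash
cat > h.py <<'E'
from cell import robot, eyes, sense, close_job
import cv2,numpy as np
def D(p): return np.array([p['k1'],0,0,0,0.])
def rays(p,px):
    # k1 model: distorted = (1+k1 r^2)*undistorted, as OpenCV
    u=cv2.undistortPoints(np.array(px,float).reshape(-1,1,2),np.array(p['camera_matrix']),D(p)).reshape(-1,2)
    T=np.array(p['world_from_camera']);d=np.c_[u,np.ones(len(u))]@T[:3,:3].T
    return T[:3,3],d
def onz(p,px,z):
    o,d=rays(p,px); return o+d*((z-o[2])/d[:,2])[:,None]
def tri(p1,a,p2,b):
    o1,d1=rays(p1,a);o2,d2=rays(p2,b);out=[]
    for e,f in zip(d1,d2):
        t=np.linalg.lstsq(np.c_[e,-f],o2-o1,rcond=None)[0]
        A=o1+e*t[0];B=o2+f*t[1];out.append(np.r_[(A+B)/2,np.linalg.norm(A-B)])
    return np.array(out)
def proj(p,X):
    T=np.linalg.inv(np.array(p['world_from_camera']))
    return cv2.projectPoints(np.array(X,float),cv2.Rodrigues(T[:3,:3])[0],T[:3,3],np.array(p['camera_matrix']),D(p))[0].reshape(-1,2)
def snap(name,fn):
    p=eyes.camera_params(name);im=eyes.grab_frame(name)[:,:,::-1].copy();cv2.imwrite("pics/"+fn+".png",im)
    import pickle;pickle.dump(p,open("pics/"+fn+".pkl","wb"));return p,im
def load(fn):
    import pickle;return pickle.load(open("pics/"+fn+".pkl","rb")),cv2.imread("pics/"+fn+".png")
E
python3 - <<'E'
from h import *
p,_=snap("wrist","w0");print(np.round(p['camera_matrix'],1).tolist(),p['k1'],np.round(p['world_from_camera'],3).tolist())
for n in("scene","side"):
    q=eyes.camera_params(n);import pickle;pickle.dump(q,open(f"pics/{n}0.pkl","wb"))
a,b=load("scene0")[0],load("side0")[0]
# rim corners crate: left/back.. scene , side
S=[(195,262),(234,275),(300,238),(258,221)]
for s in S: print(s,np.round(onz(a,[s],.1),3))
for s in [(375,316),(330,340),(271,283),(314,249)]: print(s,np.round(onz(b,[s],.1),3))
for n,s,z in(("clay",(417,233),.03),("tape",(397,253),.02),("cup",(342,257),.045),("bowl",(267,348),.03),("rack",(358,235),.025),("wheel",(400,195),.076)): print(n,np.round(onz(a,[s],z),3))
E
```

```text
[[415.1, 0.0, 316.1], [0.0, 415.1, 238.4], [0.0, 0.0, 1.0]] 0.017582576175374547 [[1.0, 0.002, -0.001, 0.625], [0.001, -0.957, -0.292, 0.075], [-0.002, 0.292, -0.957, 0.373], [0.0, 0.0, 0.0, 1.0]]
(195, 262) [[0.669 0.293 0.1  ]]
(234, 275) [[0.556 0.282 0.1  ]]
(300, 238) [[0.539 0.062 0.1  ]]
(258, 221) [[0.69 0.05 0.1 ]]
(375, 316) [[0.569 0.286 0.1  ]]
(330, 340) [[0.689 0.27  0.1  ]]
(271, 283) [[0.712 0.068 0.1  ]]
(314, 249) [[0.572 0.054 0.1  ]]
clay [[ 0.36  -0.254  0.03 ]]
tape [[ 0.362 -0.136  0.02 ]]
cup [[0.45  0.002 0.045]]
bowl [[0.393 0.366 0.03 ]]
rack [[ 0.498 -0.155  0.025]]
wheel [[ 0.48  -0.372  0.076]]
```

View pics/w0.png

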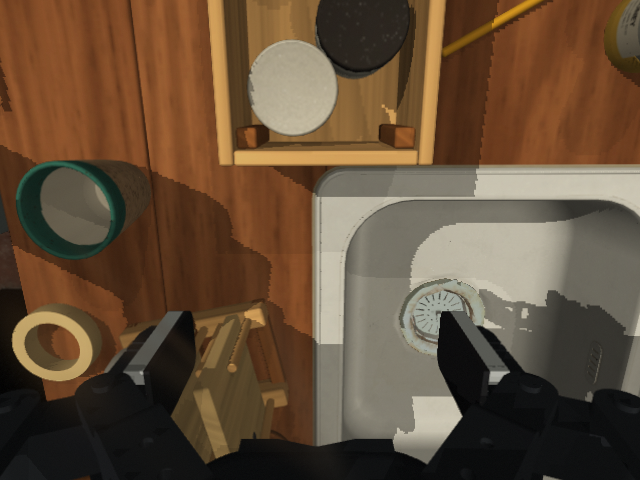

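Wrist view: crate near end rim at row about 155 (columns 220–432), tumbler (68,210), tape (57,343), rack partly hidden by the left finger at (215,370). I'll move to look over the rack and clay block.

{"name": "jog_arm", "arguments": {
  "motion": [-0.04,-0.04,-0.03,0,-0.08,-0.08,-0.06,0,-0.12,-0.12,-0.09,0,-0.155,-0.155,-0.1,0,-0.155,-0.155,-0.1,0]
}}

```text
time_s: 0.78
ee_pos: [0.4687, -0.1571, 0.3331]
tcp_rot: [0.002, 0.709, 0.705, 0.0]
force: [0.5, 0.3, -0.5]
gripper_width: 1.003
finger_force: 0.0
```

```bash
python3 - <<'E'
from h import *
p,_=snap("wrist","w1");print(np.round(p['world_from_camera'],3).tolist(),sense()['ee_pos'])
E
```

```text
[[1.0, -0.004, 0.002, 0.469], [-0.003, -0.956, -0.294, -0.082], [0.003, 0.294, -0.956, 0.475], [0.0, 0.0, 0.0, 1.0]] [ 0.46941747 -0.15591094  0.33194018]
```

View pics/w1.png

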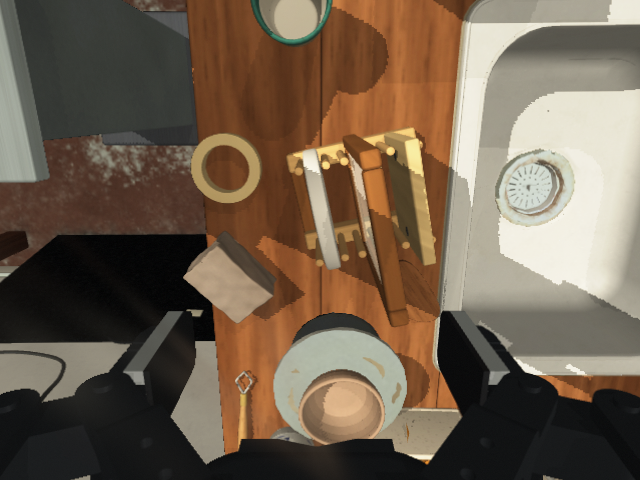

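Wrist view: mirror in the middle slot, its top edge running (360,140)→(400,322). Round bat at (320,208) on the robot side, square bat at (412,200) on the far side, clay top centred at (230,283), tape (226,168). I'll enlarge it to pick the corners.

```bash
python3 - <<'E'
from h import *
p,im=load("w1")
c=cv2.resize(im[125:335,175:445],None,fx=2.8,fy=2.8,interpolation=cv2.INTER_CUBIC)
cv2.imwrite("pics/w1c.png",c);print(c.shape)
hsv=cv2.cvtColor(im,cv2.COLOR_BGR2HSV)
for q in [(230,283),(245,250),(368,180),(355,180),(385,280),(340,290),(300,300),(395,320)]: print(q,hsv[q[1],q[0]])
E
```

```text
(588, 756, 3)
(230, 283) [ 16  73 181]
(245, 250) [16 87 70]
(368, 180) [ 14 179 205]
(355, 180) [ 18  62 225]
(385, 280) [ 13 181 124]
(340, 290) [ 13 170 174]
(300, 300) [ 12 176 148]
(395, 320) [ 13 181 138]
```

View pics/w1c.png

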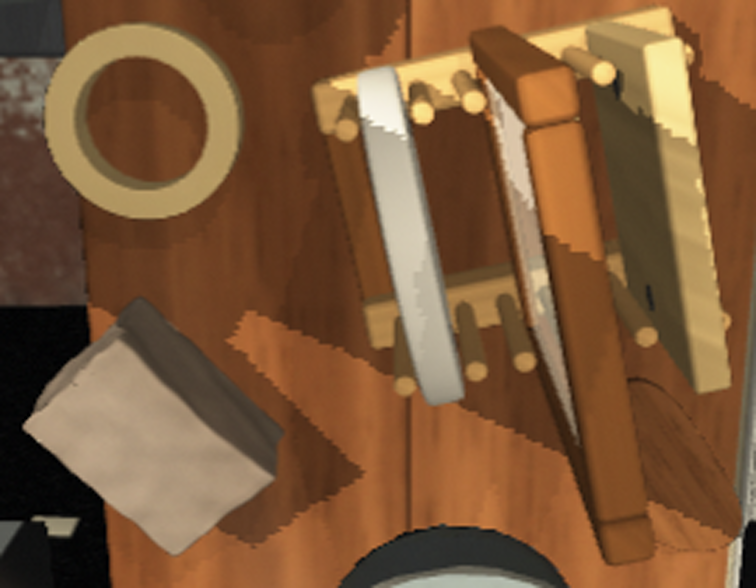

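```bash
python3 - <<'E'
from h import *
p,im=load("w1")
f=lambda l:np.array(l)/2.8+[175,125]-0.3
L=onz(p,f([(525,115),(605,560),(578,78),(655,552)]),.205);print("mirror top",np.round(L,4).tolist())
c=L.mean(0);m=(L[1]+L[3]-L[0]-L[2])/2;print(c,np.linalg.norm(m),np.degrees(np.arctan2(m[0],-m[1])),"thick",np.linalg.norm(L[0]-L[2]))
C=onz(p,f([(25,425),(120,332),(274,475),(177,553)]),.056);print("clay",np.round(C,4).tolist(),C.mean(0))
for i in range(4):
    d=C[(i+1)%4]-C[i];print(np.linalg.norm(d),np.degrees(np.arctan2(d[1],d[0])))
R=onz(p,f([(315,85),(668,10),(380,345)]),.025);print("rack",R)
d=R[1]-R[0];print(np.linalg.norm(d),np.degrees(np.arctan2(d[1],d[0])))
W=load("w0")[0]
print("crate near end rim",onz(W,[(219,164),(432,164)],.1), onz(W,[(209,0),(447,0)],.1))
print("px of grip",proj(p,[c]))
E
```

```text
mirror top [[0.4992, -0.1161, 0.205], [0.5234, -0.2309, 0.205], [0.5111, -0.1077, 0.205], [0.5362, -0.2286, 0.205]]
[ 0.51748079 -0.17082157  0.205     ] 0.12040724784937128 11.802261359582898 thick 0.014495912580005004
clay [[0.3259, -0.2534, 0.056], [0.3653, -0.2158, 0.056], [0.4214, -0.2751, 0.056], [0.3814, -0.309, 0.056]] [ 0.37349696 -0.26330347  0.056     ]
0.05448675745367221 43.68671738303211
0.0816775558781747 -46.5414820327772
0.0524954162710225 -139.7220474300851
0.07857526812094807 134.96939389176316
rack [[ 0.43910355 -0.12709314  0.025     ]
 [ 0.57187261 -0.10001358  0.025     ]
 [ 0.46313894 -0.23166605  0.025     ]]
0.1355025018495011 11.527924719456356
crate near end rim [[0.56121303 0.04226701 0.1       ]
 [0.69959476 0.04248146 0.1       ]] [[0.5619829  0.13648316 0.1       ]
 [0.70013983 0.13656703 0.1       ]]
px of grip [[386.45578157 246.2066186 ]]
```

{"name": "jog_arm", "arguments": {
  "motion": [-0.006,0.024,0.01,-0.1,-0.013,0.048,0.02,-0.2,-0.013,0.048,0.03,-0.2,-0.013,0.048,0.03,-0.2]
}}

```text
time_s: 1.32
ee_pos: [0.5173, -0.1669, 0.2991]
tcp_rot: [-0.002, 0.633, 0.774, -0.0]
force: [-0.9, 0.1, -0.8]
gripper_width: 0.997
finger_force: 0.0
```

```bash
python3 - <<'E'
from h import *
p,im=snap("wrist","w2");print(sense()['ee_pos'],sense()['tcp_rot'])
cv2.imwrite("pics/w2c.png",cv2.resize(im[60:360,130:480],None,fx=2,fy=2,interpolation=cv2.INTER_CUBIC))
E
```

```text
[ 0.51746874 -0.16714854  0.30031327] [-1.06601289e-03  6.33019903e-01  7.74134754e-01 -2.18522316e-04]
```

View pics/w2c.png

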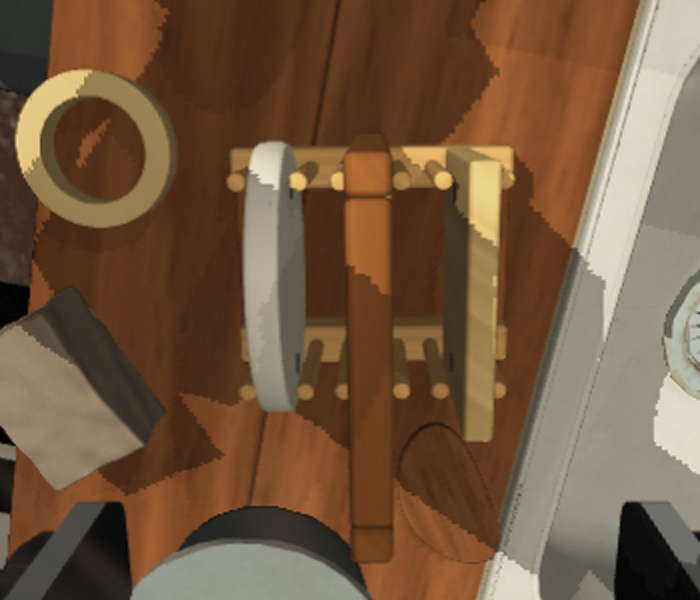

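The tool is now square to the mirror. In the crop the mirror top runs from columns 345–392 at row 152 to 350–394 at row 561, and is centred between the fingers.

```bash
python3 - <<'E'
from h import *
p1,_=load("w1");p2,_=load("w2")
f=lambda l:np.array(l)/2.8+[175,125]-0.3
g=lambda l:np.array(l)/2.+[130,60]-.25
t=tri(p1,f([(527,125),(580,115),(598,525),(650,515),(605,560),(655,552),(274,475),(177,553)]),p2,g([(346,197),(392,197),(352,526),(393,526),(353,561),(393,560),(145,447),(60,490)]));print(np.round(t,4))
L=onz(p2,g([(345,152),(392,152),(353,561),(393,560)]),t[:6,2].mean());print(L,L.mean(0),np.linalg.norm(L[2]-L[0]),np.linalg.norm(L[1]-L[0]))
m=(L[2]+L[3]-L[0]-L[1]);print(np.degrees(np.arctan2(m[0],-m[1])))
R=sense();w,x,y,z=R['tcp_rot']
yt=np.array([2*(x*y-w*z),1-2*(x*x+z*z)]);xt=np.array([1-2*(y*y+z*z),2*(x*y+w*z)]);print("yaw y_tool",np.degrees(np.arctan2(yt[1],yt[0])))
d=L.mean(0)[:2]-R['ee_pos'][:2];print("tool dx dy",d@xt,d@yt)
E
```

```text
[[ 5.000e-01 -1.192e-01  2.022e-01  1.000e-03]
 [ 5.129e-01 -1.172e-01  1.983e-01  5.000e-04]
 [ 5.219e-01 -2.228e-01  2.006e-01  6.000e-04]
 [ 5.343e-01 -2.180e-01  2.046e-01  5.000e-04]
 [ 5.243e-01 -2.335e-01  2.016e-01  1.400e-03]
 [ 5.370e-01 -2.304e-01  2.025e-01  7.000e-04]
 [ 4.201e-01 -2.821e-01  4.330e-02  2.200e-03]
 [ 3.773e-01 -3.201e-01  3.610e-02  7.000e-04]]
[[ 0.49724614 -0.10756781  0.20162285]
 [ 0.51017638 -0.10492422  0.20162285]
 [ 0.52450831 -0.23426524  0.20162285]
 [ 0.5372009  -0.23127365  0.20162285]] [ 0.51728293 -0.16950773  0.20162285] 0.12959731774838812 0.013197719895105679
12.108257173804692
yaw y_tool 11.453453680374482
tool dx dy -0.0022753137185793693 -0.0006505730938979639
```

{"name": "jog_arm", "arguments": {
  "motion": [-0.002,0,0.05,-0.01,-0.002,0,0.1,-0.01,-0.002,0,0.128,-0.01,-0.002,0,0.128,-0.01]
}}

```text
time_s: 1.88
ee_pos: [0.5166, -0.169, 0.1711]
tcp_rot: [-0.002, 0.629, 0.777, -0.001]
force: [-0.5, 0.3, -0.3]
gripper_width: 1.001
finger_force: 0.0
```

{"name": "jog_arm", "arguments": {
  "motion": [0,0,0,0,0,0,0,0,0,0,0,0,0,0,0,0,0,0,0,0],
  "finger_gap": 0,
  "clamp_n": 45
}}

```text
time_s: 2.5
ee_pos: [0.5187, -0.1702, 0.1742]
tcp_rot: [0.001, 0.629, 0.777, 0.0]
force: [0.3, -0.0, 3.9]
gripper_width: 0.156
finger_force: 45.2
```

{"name": "jog_arm", "arguments": {
  "motion": [0,0,-0.02,0,0,0,-0.05,0,0,0,-0.09,0,0,0,-0.125,0,0,0,-0.125,0]
}}

```text
time_s: 3.12
ee_pos: [0.5198, -0.1706, 0.3027]
tcp_rot: [0.004, 0.629, 0.777, 0.001]
force: [0.6, 0.5, -2.5]
gripper_width: 0.157
finger_force: 44.5
```

{"name": "jog_arm", "arguments": {
  "motion": [0.02,0.005,0,0.02,0.06,0.013,0,0.08,0.11,0.024,0,0.14,0.16,0.034,0,0.19,0.2,0.043,0,0.21]
}}

```text
time_s: 3.75
ee_pos: [0.5175, 0.0365, 0.2957]
tcp_rot: [-0.001, 0.707, 0.707, -0.001]
force: [0.0, 0.7, -3.1]
gripper_width: 0.154
finger_force: 44.5
```

{"name": "jog_arm", "arguments": {
  "motion": [0.04,0,0,0,0.08,0,0,0,0.11,0,0,0,0.128,0,0,0,0.128,0,0,0]
}}

```text
time_s: 4.38
ee_pos: [0.5182, 0.1631, 0.2968]
tcp_rot: [-0.001, 0.707, 0.708, -0.001]
force: [-0.8, -0.6, -2.7]
gripper_width: 0.153
finger_force: 44.5
```

```bash
python3 - <<'E'
from h import *
p,im=snap("wrist","w3");snap("side","s3");print(sense()['ee_pos'])
E
```

```text
[0.51857933 0.16192328 0.29751307]
```

View pics/w3.png

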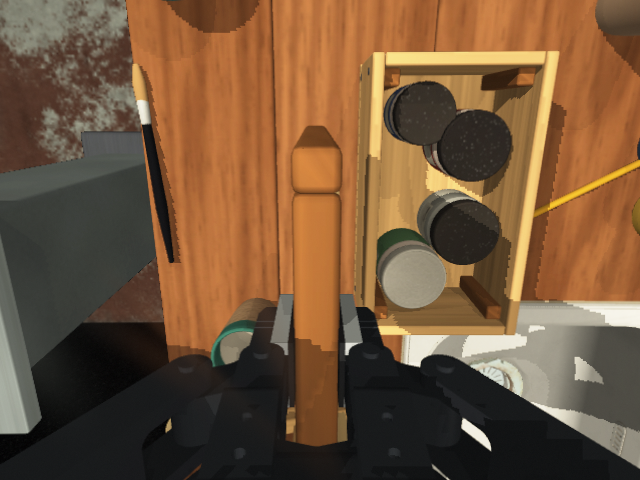

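Wrist view: the mirror is held squarely (columns 292–341). The crate rim runs from about (373,53) to (368,333) on the front side, with its back corners at (558,52) and (516,333).

```bash
python3 - <<'E'
from h import *
p,im=load("w3");hsv=cv2.cvtColor(im,cv2.COLOR_BGR2HSV)
for r in (80,120,160,200,240,280): print(r,[(c,hsv[r,c].tolist()) for c in range(356,388,3)])
C=onz(p,[(373,53),(558,52),(516,333),(363,333)],.1);print(C)
q=load("s3")[0]
print(onz(q,[(375,316),(330,340),(271,283),(314,249)],.1))
W=load("w0")[0]
t=tri(p,[(363,333),(516,333)],W,[(219,164),(432,164)]);print(t)
t=tri(p,[(373,53),(558,52)],q,[(375,316),(330,340)]);print(t)
E
```

```text
80 [(356, [13, 171, 172]), (359, [14, 159, 146]), (362, [16, 146, 150]), (365, [17, 144, 143]), (368, [16, 146, 154]), (371, [17, 146, 161]), (374, [22, 119, 249]), (377, [23, 116, 249]), (380, [21, 123, 247]), (383, [18, 143, 207]), (386, [13, 179, 108])]
120 [(356, [12, 169, 169]), (359, [17, 146, 178]), (362, [17, 147, 144]), (365, [17, 148, 152]), (368, [17, 148, 143]), (371, [18, 136, 231]), (374, [21, 124, 246]), (377, [22, 118, 249]), (380, [20, 126, 243]), (383, [16, 143, 152]), (386, [21, 56, 77])]
160 [(356, [13, 167, 165]), (359, [17, 146, 148]), (362, [16, 146, 145]), (365, [16, 146, 133]), (368, [16, 142, 90]), (371, [17, 145, 179]), (374, [17, 146, 182]), (377, [17, 146, 170]), (380, [16, 143, 166]), (383, [17, 146, 175]), (386, [17, 146, 183])]
200 [(356, [15, 151, 177]), (359, [17, 147, 146]), (362, [17, 145, 151]), (365, [16, 142, 79]), (368, [16, 147, 144]), (371, [17, 143, 185]), (374, [17, 146, 184]), (377, [17, 147, 170]), (380, [17, 143, 192]), (383, [17, 143, 194]), (386, [18, 143, 202])]
240 [(356, [17, 147, 177]), (359, [16, 146, 148]), (362, [16, 144, 133]),
[... 209 characters left out ...]
, [16, 147, 146]), (362, [16, 147, 83]), (365, [17, 146, 143]), (368, [17, 147, 186]), (371, [17, 146, 184]), (374, [17, 146, 175]), (377, [15, 158, 110]), (380, [23, 45, 68]), (383, [22, 50, 159]), (386, [20, 50, 175])]
[[0.56022816 0.27969067 0.1       ]
 [0.69763528 0.28005258 0.1       ]
 [0.70072991 0.04473105 0.1       ]
 [0.56133169 0.04377534 0.1       ]]
[[0.56921769 0.28590242 0.1       ]
 [0.68866453 0.27036392 0.1       ]
 [0.71157832 0.06822537 0.1       ]
 [0.57202361 0.05362662 0.1       ]]
[[0.561198   0.04236531 0.09818739 0.00099803]
 [0.70134757 0.04262147 0.09702242 0.00208082]]
[[0.5627548  0.28112973 0.08369461 0.00152939]
 [0.69149875 0.27675485 0.11370991 0.00383195]]
```

{"name": "jog_arm", "arguments": {
  "motion": [0,0,0.04,0,0,0,0.09,0,0,0,0.125,0,0,0,0.14,0,0,0,0.14,0]
}}

```text
time_s: 5.1
ee_pos: [0.5185, 0.1619, 0.1577]
tcp_rot: [-0.0, 0.707, 0.707, -0.001]
force: [0.7, 0.4, -1.4]
gripper_width: 0.156
finger_force: 44.3
```

{"name": "jog_arm", "arguments": {
  "motion": [0,0,0.004,0,0,0,0.007,0,0,0,0.007,0]
}}

```text
time_s: 5.48
ee_pos: [0.519, 0.1627, 0.1519]
tcp_rot: [0.0, 0.707, 0.707, 0.0]
force: [1.1, -0.6, -3.6]
gripper_width: 0.152
finger_force: 44.5
```

{"name": "jog_arm", "arguments": {
  "motion": [0,0,0.002,0,0,0,0.003,0,0,0,0.003,0]
}}

```text
time_s: 5.85
ee_pos: [0.5192, 0.1628, 0.1492]
tcp_rot: [0.0, 0.707, 0.707, 0.0]
force: [-0.7, 0.6, 2.0]
gripper_width: 0.158
finger_force: 45.1
```

{"name": "jog_arm", "arguments": {
  "motion": [0,0,0.002,0,0,0,0.002,0]
}}

```text
time_s: 6.1
ee_pos: [0.5197, 0.1628, 0.1492]
tcp_rot: [0.001, 0.707, 0.707, 0.001]
force: [-4.5, 0.0, 10.0]
gripper_width: 0.154
finger_force: 46.4
```

{"name": "jog_arm", "arguments": {
  "motion": [0,0,-0.001,0,0,0,-0.001,0,0,0,-0.001,0,0,0,-0.001,0],
  "finger_gap": 0.42
}}

```text
time_s: 6.6
ee_pos: [0.5186, 0.1626, 0.1469]
tcp_rot: [-0.0, 0.707, 0.707, -0.0]
force: [0.1, 0.3, -0.4]
gripper_width: 0.421
finger_force: 0.0
```

{"name": "jog_arm", "arguments": {
  "motion": [0,0.004,0,0,0,0.008,0,0,0,0.012,0,0,0,0.016,0,0,0,0.02,0,0]
}}

```text
time_s: 7.22
ee_pos: [0.5391, 0.1626, 0.1473]
tcp_rot: [-0.0, 0.707, 0.707, 0.0]
force: [-0.6, -0.8, 0.3]
gripper_width: 0.421
finger_force: 0.0
```

```bash
python3 - <<'E'
from h import *
_,a=snap("wrist","w4");_,b=snap("side","s4")
cv2.imwrite("pics/v4.png",np.vstack([cv2.resize(a[100:440,180:500],(480,300)),cv2.resize(b[180:380,240:480],(480,300))]))
E
```

```text
(no output)
```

View pics/v4.png

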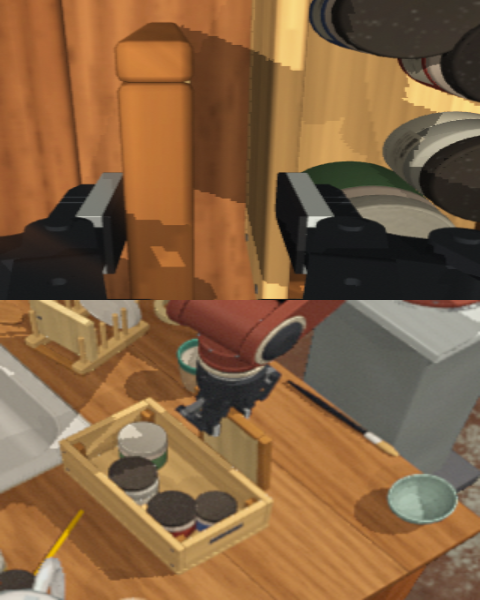

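The mirror stands upright, with the front finger just touching it and the rear finger about 20 mm behind. I'll keep tipping it slowly.

{"name": "jog_arm", "arguments": {
  "motion": [0,0.003,0,0,0,0.006,0,0,0,0.009,0,0,0,0.012,0,0,0,0.015,0,0]
}}

```text
time_s: 7.95
ee_pos: [0.554, 0.1626, 0.1473]
tcp_rot: [0.0, 0.707, 0.707, 0.0]
force: [-0.3, -0.3, -0.4]
gripper_width: 0.42
finger_force: 0.1
```

{"name": "jog_arm", "arguments": {
  "motion": [0,0.004,0,0,0,0.008,0,0,0,0.012,0,0,0,0.016,0,0,0,0.02,0,0]
}}

```text
time_s: 8.57
ee_pos: [0.574, 0.1626, 0.1473]
tcp_rot: [-0.0, 0.707, 0.707, -0.0]
force: [0.1, -0.3, 0.4]
gripper_width: 0.42
finger_force: 0.0
```

{"name": "jog_arm", "arguments": {
  "motion": [0,0.003,0,0,0,0.003,0,0,0,0.003,0,0]
}}

```text
time_s: 8.95
ee_pos: [0.5767, 0.1626, 0.1473]
tcp_rot: [-0.0, 0.707, 0.707, -0.0]
force: [0.2, 0.3, 0.3]
gripper_width: 0.423
finger_force: 0.0
```

```bash
python3 - <<'E'
from h import *
_,a=snap("wrist","w5");_,b=snap("side","s5")
cv2.imwrite("pics/v5.png",np.vstack([cv2.resize(a[100:440,180:500],(480,300)),cv2.resize(b[180:380,240:480],(480,300))]))
E
```

```text
(no output)
```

View pics/v5.png

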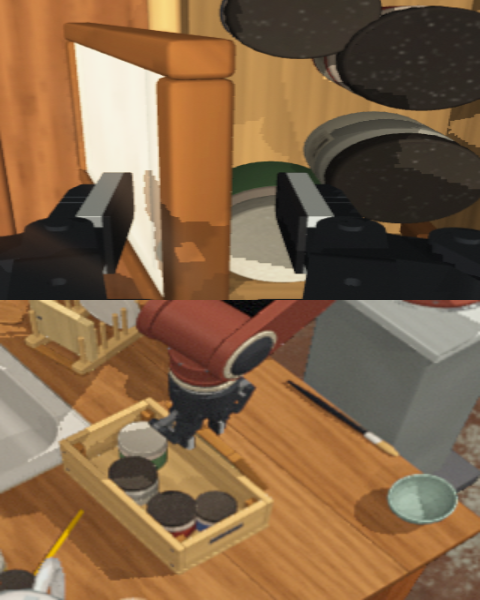

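The mirror now leans on the crate front rim with both fingers clear. I'll open, rise and measure its foot.

{"name": "jog_arm", "arguments": {
  "motion": [0,0,0,0,0,0,0,0,0,0,-0.03,0,0,0,-0.07,0,0,0,-0.1,0],
  "finger_gap": 0.65
}}

```text
time_s: 9.68
ee_pos: [0.5771, 0.1627, 0.2493]
tcp_rot: [0.001, 0.707, 0.707, 0.001]
force: [-0.0, -0.1, 0.0]
gripper_width: 0.648
finger_force: 0.0
```

{"name": "jog_arm", "arguments": {
  "motion": [0,-0.04,-0.03,0,0,-0.09,-0.06,0,0,-0.12,-0.07,0,0,-0.12,-0.07,0],
  "finger_gap": 1
}}

```text
time_s: 10.18
ee_pos: [0.4562, 0.1629, 0.3193]
tcp_rot: [0.001, 0.707, 0.707, 0.002]
force: [0.5, 0.1, -1.3]
gripper_width: 1.0
finger_force: 0.0
```

```bash
python3 - <<'E'
from h import *
p,a=snap("wrist","w6");print(sense()['ee_pos'])
cv2.imwrite("pics/w6c.png",cv2.resize(a[70:350,230:530],None,fx=2.5,fy=2.1,interpolation=cv2.INTER_CUBIC))
E
```

```text
[0.45665471 0.16271709 0.31812556]
```

View pics/w6c.png

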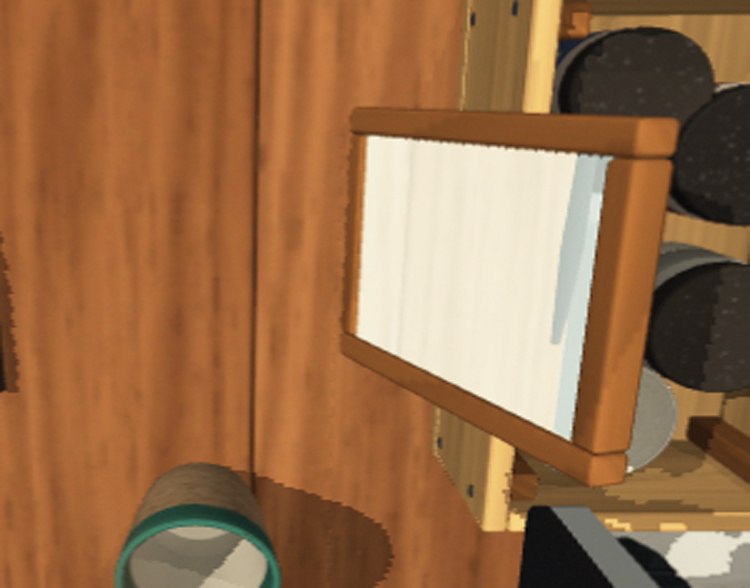

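```bash
python3 - <<'E'
from h import *
p,a=load("w6")
f=lambda l:np.array(l)/[2.5,2.1]+[230,70]-.3
F=onz(p,f([(353,108),(342,352)]),.005);print("foot",F,F.mean(0),np.linalg.norm(F[0]-F[1]));d=F[0]-F[1];print("yaw",np.degrees(np.arctan2(-d[0],d[1])))
xf=F.mean(0)[0];o,dd=rays(p,f([(677,122),(630,480)]))
for th in (12,14,16,18,20,22,24):
    t=np.radians(th);x=xf+.014*np.cos(t)+.18*np.sin(t);z=.18*np.cos(t)
    X=o+dd*((z-o[2])/dd[:,2])[:,None]; print(th,"pred",round(x,4),"ray",X[:,0].round(4),"y",X[:,1].round(4),"rim",round(xf+.014*np.cos(t)+.1*np.tan(t),4))
E
```

```text
foot [[0.51554412 0.22849279 0.005     ]
 [0.51580385 0.10010141 0.005     ]] [0.51567399 0.1642971  0.005     ] 0.128391643344242
yaw 0.11590802134497236
12 pred 0.5668 ray [0.5792 0.5815] y [0.2276 0.1039] rim 0.5506
14 pred 0.5728 ray [0.5798 0.5821] y [0.2276 0.1032] rim 0.5542
16 pred 0.5787 ray [0.5805 0.5829] y [0.2275 0.1024] rim 0.5578
18 pred 0.5846 ray [0.5813 0.5837] y [0.2275 0.1016] rim 0.5615
20 pred 0.5904 ray [0.5822 0.5846] y [0.2274 0.1006] rim 0.5652
22 pred 0.5961 ray [0.5832 0.5856] y [0.2273 0.0996] rim 0.5691
24 pred 0.6017 ray [0.5843 0.5867] y [0.2272 0.0984] rim 0.573
```

{"name": "jog_arm", "arguments": {
  "motion": [-0.05,-0.01,0,-0.1,-0.11,-0.02,0,-0.25,-0.17,-0.03,0,-0.42,-0.23,-0.045,0,-0.6,-0.28,-0.055,0,-0.7]
}}

```text
time_s: 10.85
ee_pos: [0.4051, -0.1054, 0.3164]
tcp_rot: [-0.001, 0.426, 0.905, 0.0]
force: [1.0, 0.3, -0.3]
gripper_width: 0.999
finger_force: 0.0
```

```bash
python3 - <<'E'
from h import *
s=sense();w,x,y,z=s['tcp_rot'];xt=np.array([1-2*(y*y+z*z),2*(x*y+w*z)]);yt=np.array([2*(x*y-w*z),1-2*(x*x+z*z)])
d=np.array([.374,-.263])-s['ee_pos'][:2];print(s['ee_pos'],s['joints'],"tool d",d@xt,d@yt,np.degrees(np.arctan2(yt[1],yt[0])))
E
```

```text
[ 0.40508563 -0.10537351  0.31635752] [-4.32736239e-01 -5.01245419e-01  1.94246364e+00  5.37296020e-05
  1.70153846e+00 -1.12356427e+00] tool d -0.10167777811003299 -0.12439474905968387 39.58194398683218
```

{"name": "jog_arm", "arguments": {
  "motion": [-0.032,-0.038,0.02,-0.03,-0.065,-0.078,0.04,-0.07,-0.095,-0.115,0.06,-0.07,-0.095,-0.115,0.06,-0.07]
}}

```text
time_s: 11.35
ee_pos: [0.3748, -0.2519, 0.2538]
tcp_rot: [-0.003, 0.399, 0.917, 0.001]
force: [0.2, 0.1, -0.3]
gripper_width: 1.0
finger_force: 0.0  File "<stdin>", line 11
```

```bash
python3 - <<'E'
from h import *
p,a=snap("wrist","w7");s=sense();w,x,y,z=s['tcp_rot'];yt=np.array([2*(x*y-w*z),1-2*(x*x+z*z)])
print(s['ee_pos'],np.degrees(np.arctan2(yt[1],yt[0])))
q,b=load("w1")
for P,I in((p,a),(q,b)):
    hsv=cv2.cvtColor(I,cv2.COLOR_BGR2HSV);m=cv2.inRange(hsv,(8,45,130),(24,110,255))
    if I is b: m[:,:180]=0;m[:,290:]=0;m[:230]=0;m[330:]=0
    m=cv2.morphologyEx(m,cv2.MORPH_OPEN,np.ones((5,5)))
    for c in cv2.findContours(m,0,2)[0]:
        if cv2.contourArea(c)>1500:
            r=cv2.minAreaRect(c);B=cv2.boxPoints(r);X=onz(P,B,.056);print(cv2.contourArea(c),np.round(r[0],1),B.round(0).tolist(),X.mean(0).round(4),[(round(float(np.linalg.norm(X[i]-X[i-1])),4),round(float(np.degrees(np.arctan2(*(X[i]-X[i-1])[1::-1])),1)) for i in range(4)])
E
```

```text
    r=cv2.minAreaRect(c);B=cv2.boxPoints(r);X=onz(P,B,.056);print(cv2.contourArea(c),np.round(r[0],1),B.round(0).tolist(),X.mean(0).round(4),[(round(float(np.linalg.norm(X[i]-X[i-1])),4),round(float(np.degrees(np.arctan2(*(X[i]-X[i-1])[1::-1])),1)) for i in range(4)])
                                                                                                                                                                                                                                                                          ^
SyntaxError: closing parenthesis ']' does not match opening parenthesis '('
```

I've used all 10 picture views, so from here I'll measure by numbers only.

```bash
cat > clay.py <<'E'
from h import *
def clay(P,I,lo=(8,45,130),roi=None,z=.056,area=1500):
    hsv=cv2.cvtColor(I,cv2.COLOR_BGR2HSV);m=cv2.inRange(hsv,lo,(24,110,255))
    if roi: k=np.zeros_like(m);k[roi[1]:roi[3],roi[0]:roi[2]]=255;m&=k
    m=cv2.morphologyEx(m,cv2.MORPH_OPEN,np.ones((5,5)))
    for c in cv2.findContours(m,0,2)[0]:
        if cv2.contourArea(c)<area: continue
        r=cv2.minAreaRect(c);B=cv2.boxPoints(r);X=onz(P,B,z);E=[X[i]-X[i-1] for i in range(4)]
        print(cv2.contourArea(c)/(r[1][0]*r[1][1]),B.round(0).tolist(),X.mean(0).round(4),[(round(float(np.hypot(e[0],e[1])),4),round(float(np.degrees(np.arctan2(e[1],e[0]))),1)) for e in E])
E
python3 - <<'E'
from clay import *
p,a=snap("wrist","w7");s=sense();w,x,y,z=s['tcp_rot'];yt=np.array([2*(x*y-w*z),1-2*(x*x+z*z)])
print(s['ee_pos'],np.degrees(np.arctan2(yt[1],yt[0])))
q,b=load("w1")
c=np.array([.373,-.265]);u=np.array([.698,-.716]);v=np.array([.716,.698])
print("pred px of top",proj(p,[np.r_[c+i*.0435*u+j*.03*v,.056] for i,j in((1,1),(1,-1),(-1,-1),(-1,1))]).round(0).tolist())
clay(p,a);print();clay(q,b,roi=(180,230,290,330))
E
```

```text
[ 0.37566789 -0.25091473  0.25516972] 43.12141246488485
pred px of top [[339.0, 264.0], [271.0, 265.0], [265.0, 165.0], [339.0, 163.0]]
0.6232165012406948 [[255.0, 382.0], [359.0, 382.0], [359.0, 444.0], [255.0, 444.0]] [ 0.5095 -0.4084  0.056 ] [(0.0718, 130.8), (0.099, 43.1), (0.0717, -45.3), (0.1039, -136.9)]
0.9093176914778857 [[262.0, 158.0], [334.0, 158.0], [334.0, 261.0], [262.0, 261.0]] [ 0.3667 -0.2651  0.056 ] [(0.0884, 130.9), (0.0582, 43.1), (0.0884, -46.2), (0.0626, -136.9)]

0.875630898398758 [[182.0, 277.0], [214.0, 242.0], [272.0, 295.0], [240.0, 330.0]] [ 0.3724 -0.2658  0.056 ] [(0.0873, 132.3), (0.0537, 46.5), (0.085, -46.1), (0.0562, -131.2)]
```

```bash
python3 - <<'E'
from h import *
p,_=load("w7");q,_=load("w1")
t=tri(q,[(227,286),(272,293)],p,[(298,209.5),(300,260)]);print(t)
print(onz(p,[(298,209.5)],.056),onz(p,[(298,209.5)],.045))
s=sense();w,x,y,z=s['tcp_rot'];xt=np.array([1-2*(y*y+z*z),2*(x*y+w*z)]);yt=np.array([2*(x*y-w*z),1-2*(x*x+z*z)])
d=np.array([.3695,-.2653])-s['ee_pos'][:2];print(d@xt,d@yt,s['ee_pos'])
E
```

```text
[[ 0.36825355 -0.26800489  0.04432184  0.00428595]
 [ 0.41293052 -0.31628557 -0.02855141  0.00856754]]
[[ 0.36561428 -0.26391945  0.056     ]] [[ 0.36692956 -0.26606005  0.045     ]]
-0.006283808332825853 -0.014334989769161477 [ 0.37566789 -0.25091473  0.25516972]
```

{"name": "jog_arm", "arguments": {
  "motion": [-0.003,-0.008,0.04,-0.01,-0.005,-0.015,0.08,-0.01,-0.005,-0.015,0.13,-0.01,-0.005,-0.015,0.155,-0.01,-0.005,-0.015,0.155,-0.01],
  "finger_gap": 1
}}

```text
time_s: 12.02
ee_pos: [0.3683, -0.2619, 0.1002]
tcp_rot: [-0.002, 0.391, 0.92, 0.001]
force: [-0.6, 0.1, 0.1]
gripper_width: 0.997
finger_force: 0.0
```

{"name": "jog_arm", "arguments": {
  "motion": [0,0,0.03,0,0,0,0.06,0,0,0,0.08,0,0,0,0.088,0,0,0,0.088,0]
}}

```text
time_s: 12.65
ee_pos: [0.3698, -0.2642, 0.0153]
tcp_rot: [0.001, 0.391, 0.92, -0.0]
force: [0.6, -0.1, -0.1]
gripper_width: 1.004
finger_force: 0.0
```

```bash
python3 - <<'E'
from h import *
s=sense();print(s['ee_pos'],s['force'],s['ft_torque'])
E
```

```text
[ 0.36978099 -0.26420567  0.01533196] [ 0.60300112 -0.13900808 -0.12728257] [0.01912865 0.00411689 0.00186982]
```

Down with no contact. I'll close and lift a little.

{"name": "jog_arm", "arguments": {
  "motion": [0,0,0,0,0,0,0,0,0,0,0,0,0,0,0,0,0,0,0,0],
  "finger_gap": 0,
  "clamp_n": 40
}}

```text
time_s: 13.28
ee_pos: [0.3697, -0.2657, 0.0164]
tcp_rot: [0.001, 0.391, 0.92, -0.002]
force: [-3.0, -2.8, 5.2]
gripper_width: 0.7
finger_force: 45.7
```

{"name": "jog_arm", "arguments": {
  "motion": [0,0,-0.02,0,0,0,-0.06,0,0,0,-0.1,0,0,0,-0.14,0,0,0,-0.14,0]
}}

```text
time_s: 13.9
ee_pos: [0.3705, -0.2651, 0.1574]
tcp_rot: [0.003, 0.392, 0.92, -0.001]
force: [0.6, 0.2, -6.2]
gripper_width: 0.703
finger_force: 46.9
```

```bash
python3 - <<'E'
from clay import *
s=sense();w,x,y,z=s['tcp_rot'];yt=np.array([2*(x*y-w*z),1-2*(x*x+z*z)])
print(s['ee_pos'],np.degrees(np.arctan2(yt[1],yt[0])),s['joints'])
p,a=snap("wrist","w8");print(proj(p,[np.r_[s['ee_pos'][:2],s['ee_pos'][2]+.04]]));clay(p,a,lo=(8,45,60),z=s['ee_pos'][2]+.04)
E
```

```text
[ 0.37047584 -0.26513669  0.15735447] 43.88450039537055 [-7.84994343e-01 -3.21174212e-01  2.07609940e+00  3.80917039e-04
  1.37946265e+00 -1.55099260e+00]
[[314.38672152 383.80654486]]
0.8524732373569582 [[212.0, 199.0], [427.0, 199.0], [427.0, 451.0], [212.0, 451.0]] [ 0.361  -0.2532  0.1974] [(0.0782, 129.8), (0.0536, 44.0), (0.0782, -41.6), (0.0653, -136.0)]
0.41975681914029117 [[175.0, 111.0], [254.0, 25.0], [348.0, 111.0], [269.0, 197.0]] [ 0.3099 -0.22    0.1974] [(0.0294, -179.9), (0.0266, 87.2), (0.0278, 3.5), (0.0282, -89.2)]
0.6918837635903194 [[331.0, 73.0], [416.0, -28.0], [535.0, 71.0], [450.0, 173.0]] [ 0.3327 -0.1867  0.1974] [(0.037, -173.8), (0.0267, 92.1), (0.0345, 9.2), (0.0285, -82.5)]
0.47079919091230565 [[188.0, 22.0], [216.0, -9.0], [295.0, 62.0], [267.0, 93.0]] [ 0.2969 -0.2118  0.1974] [(0.0223, -177.2), (0.0089, 86.2), (0.0219, 4.0), (0.0094, -90.9)]
```

```bash
python3 - <<'E'
from h import *
p,a=load("w8");hsv=cv2.cvtColor(a,cv2.COLOR_BGR2HSV)
for c in (270,320,370): print(c,[(r,hsv[r,c].tolist()) for r in range(180,300,6)])
s=sense();w,x,y,z=s['tcp_rot'];xt=np.array([1-2*(y*y+z*z),2*(x*y+w*z)])
for r,zz in((199,.141),(205,.141),(215,.141),(250,.197),(270,.197)):
    X=onz(p,[(320,r)],zz)[0];print(r,zz,(X[:2]-s['ee_pos'][:2])@xt)
E
```

```text
270 [(180, [16, 58, 114]), (186, [18, 51, 131]), (192, [23, 41, 112]), (198, [11, 174, 144]), (204, [15, 74, 163]), (210, [16, 73, 182]), (216, [16, 72, 177]), (222, [17, 71, 161]), (228, [17, 72, 160]), (234, [16, 71, 157]), (240, [16, 75, 150]), (246, [17, 67, 223]), (252, [17, 64, 222]), (258, [18, 68, 221]), (264, [17, 67, 221]), (270, [16, 68, 222]), (276, [17, 68, 221]), (282, [17, 68, 217]), (288, [17, 68, 217]), (294, [16, 69, 217])]
320 [(180, [12, 171, 191]), (186, [12, 171, 191]), (192, [12, 170, 196]), (198, [12, 172, 191]), (204, [16, 75, 112]), (210, [16, 72, 156]), (216, [16, 73, 154]), (222, [16, 75, 149]), (228, [16, 69, 155]), (234, [17, 74, 161]), (240, [16, 74, 168]), (246, [16, 71, 190]), (252, [16, 65, 226]), (258, [16, 67, 224]), (264, [18, 69, 224]), (270, [17, 65, 223]), (276, [17, 64, 224]), (282, [17, 67, 226]), (288, [17, 64, 227]), (294, [17, 64, 223])]
370 [(180, [13, 169, 219]), (186, [13, 168, 211]), (192, [14, 168, 215]), (198, [13, 169, 207]), (204, [17, 74, 169]), (210, [15, 72, 169]), (216, [17, 72, 162]), (222, [16, 79, 146]), (228, [15, 72, 138]), (234, [14, 77, 83]), (240, [16, 75, 88]), (246, [15, 78, 105]), (252, [17, 75, 136]), (258, [16, 76, 138]), (264, [17, 75, 136]), (270, [16, 75, 139]), (276, [16, 75, 139]), (282, [16, 78, 138]), (288, [15, 77, 139]), (294, [15, 75, 140])]
199 0.141 0.040397970261982184
205 0.141 0.03802170500461659
215 0.141 0.034013703722677834
250 0.197 0.03875390491888088
270 0.197 0.03317152083495606
```

{"name": "jog_arm", "arguments": {
  "motion": [0.01,0.015,-0.03,-0.05,0.035,0.05,-0.04,-0.15,0.065,0.093,-0.04,-0.28,0.095,0.136,-0.04,-0.42,0.125,0.179,-0.04,-0.5]
}}

```text
time_s: 14.58
ee_pos: [0.4096, -0.0475, 0.1904]
tcp_rot: [-0.003, 0.151, 0.989, 0.001]
force: [1.6, 0.1, -5.8]
gripper_width: 0.703
finger_force: 47.1
```

```bash
cat > go.py <<'E'
from h import *
import sys
T=np.array([float(v) for v in sys.argv[1:4]]);s=sense();w,x,y,z=s['tcp_rot'];xt=np.array([1-2*(y*y+z*z),2*(x*y+w*z)]);yt=np.array([2*(x*y-w*z),1-2*(x*x+z*z)])
d=T-s['ee_pos'];yaw=np.arctan2(yt[1],yt[0]);print(s['ee_pos'].round(4) if hasattr(s['ee_pos'],'round') else s['ee_pos'],"yaw",yaw,"d",(d[:2]@xt).round(4),(d[:2]@yt).round(4),-d[2].round(4),"turn",yaw-np.pi/2)
E
```

{"name": "jog_arm", "arguments": {
  "motion": [0,0,0,0]
}}

```text
time_s: 14.7
ee_pos: [0.4097, -0.046, 0.1904]
tcp_rot: [-0.003, 0.149, 0.989, 0.001]
force: [0.5, -0.3, -5.9]
gripper_width: 0.703
finger_force: 47.5
```

```bash
python3 go.py .455 .164 .19
```

```text
[ 0.4097 -0.046   0.1904] yaw 1.272385698587865 d 0.0185 0.214 0.0004 turn -0.29841062820703157
```

{"name": "jog_arm", "arguments": {
  "motion": [0.003,0.04,0,-0.06,0.008,0.095,0,-0.15,0.014,0.15,0,-0.25,0.0185,0.195,0,-0.298,0.0185,0.214,0,-0.298]
}}

```text
time_s: 15.32
ee_pos: [0.4567, 0.161, 0.1911]
tcp_rot: [-0.003, 0.003, 1.0, -0.001]
force: [-0.7, -1.4, -6.6]
gripper_width: 0.701
finger_force: 48.2
```

{"name": "jog_arm", "arguments": {
  "motion": [0,0,0,0]
}}

```text
time_s: 15.45
ee_pos: [0.4572, 0.1598, 0.192]
tcp_rot: [-0.002, 0.003, 1.0, -0.001]
force: [-0.1, -0.6, -5.5]
gripper_width: 0.704
finger_force: 48.1
```

```bash
python3 go.py .463 .164 .017; python3 - <<'E'
from h import *
print(sense()['joints'])
p,a=snap("wrist","w9");hsv=cv2.cvtColor(a,cv2.COLOR_BGR2HSV)
print([(r,hsv[r,320].tolist()) for r in range(190,260,6)])
E
```

```text
[0.4572 0.1598 0.192 ] yaw 1.564348683742109 d -0.0058 0.0042 0.175 turn -0.006447643052787555
[ 1.82902648e-01 -2.64167121e-01  1.97198122e+00 -6.87551490e-04
  1.43797670e+00 -1.38135064e+00]
[(190, [12, 180, 126]), (196, [12, 177, 143]), (202, [12, 173, 136]), (208, [15, 77, 93]), (214, [15, 77, 86]), (220, [18, 77, 80]), (226, [17, 76, 90]), (232, [16, 79, 87]), (238, [17, 76, 91]), (244, [16, 78, 95]), (250, [16, 79, 133]), (256, [16, 76, 144])]
```

{"name": "jog_arm", "arguments": {
  "motion": [-0.006,0.004,0.05,-0.006,-0.006,0.004,0.1,-0.006,-0.006,0.004,0.14,-0.006,-0.006,0.004,0.16,-0.006,-0.006,0.004,0.167,-0.006]
}}

```text
time_s: 16.12
ee_pos: [0.4624, 0.1622, 0.0252]
tcp_rot: [-0.002, 0.002, 1.0, -0.001]
force: [0.3, -0.9, -5.8]
gripper_width: 0.701
finger_force: 48.0
```

{"name": "jog_arm", "arguments": {
  "motion": [0,0,0.003,0,0,0,0.006,0,0,0,0.006,0]
}}

```text
time_s: 16.5
ee_pos: [0.4645, 0.164, 0.0221]
tcp_rot: [0.001, 0.0, 1.0, 0.0]
force: [-0.0, -0.0, -6.1]
gripper_width: 0.703
finger_force: 48.1
```

```bash
python3 go.py .467 .164 .0165
```

```text
[0.4645 0.164  0.0221] yaw 1.569885582994464 d -0.0025 -0.0 0.0056 turn -0.0009107438004325452
```

{"name": "jog_arm", "arguments": {
  "motion": [0,0,0.003,0,0,0,0.004,0,0,0,0.004,0]
}}

```text
time_s: 16.88
ee_pos: [0.4638, 0.1641, 0.0172]
tcp_rot: [-0.0, 0.0, 1.0, -0.0]
force: [-1.3, -0.0, -5.9]
gripper_width: 0.703
finger_force: 48.1
```

{"name": "jog_arm", "arguments": {
  "motion": [0,0,0.001,0,0,0,0.002,0,0,0,0.002,0]
}}

```text
time_s: 17.25
ee_pos: [0.464, 0.1642, 0.0165]
tcp_rot: [-0.0, 0.0, 1.0, -0.0]
force: [-5.8, -1.3, 4.2]
gripper_width: 0.702
finger_force: 49.5
```

{"name": "jog_arm", "arguments": {
  "motion": [0,0,-0.001,0,-0.0005,0,-0.001,0,-0.001,0,-0.001,0,-0.001,0,-0.001,0]
}}

```text
time_s: 17.75
ee_pos: [0.4648, 0.1641, 0.0165]
tcp_rot: [-0.0, 0.0, 1.0, 0.0]
force: [-5.7, 1.1, 3.1]
gripper_width: 0.701
finger_force: 49.2
```

{"name": "jog_arm", "arguments": {
  "motion": [-0.001,0,0,0,-0.001,0,0,0]
}}

```text
time_s: 18.0
ee_pos: [0.4659, 0.1641, 0.0165]
tcp_rot: [-0.0, 0.0, 1.0, 0.0]
force: [-5.3, -0.4, 2.4]
gripper_width: 0.704
finger_force: 49.2
```

{"name": "jog_arm", "arguments": {
  "motion": [0,0,0,0,0,0,0,0,0,0,0,0,0,0,0,0],
  "finger_gap": 1
}}

```text
time_s: 18.5
ee_pos: [0.4662, 0.164, 0.0164]
tcp_rot: [0.0, 0.0, 1.0, 0.0]
force: [0.6, 0.8, -0.0]
gripper_width: 1.002
finger_force: 0.0
```

{"name": "jog_arm", "arguments": {
  "motion": [0,0,-0.03,0,0,0,-0.08,0,0.01,0,-0.13,0,0.03,0,-0.18,0,0.06,0,-0.23,0]
}}

```text
time_s: 19.12
ee_pos: [0.4054, 0.1639, 0.2481]
tcp_rot: [0.0, 0.001, 1.0, 0.0]
force: [0.2, 0.5, 0.9]
gripper_width: 0.996
finger_force: 0.0
```

{"name": "jog_arm", "arguments": {
  "motion": [0.02,0,-0.03,0,0.04,0,-0.05,0,0.04,0,-0.05,0]
}}

```text
time_s: 19.5
ee_pos: [0.3663, 0.1644, 0.2986]
tcp_rot: [0.003, 0.0, 1.0, 0.001]
force: [0.3, 1.0, 0.6]
gripper_width: 0.999
finger_force: 0.0
```

```bash
python3 - <<'E'
from clay import *
p,a=snap("wrist","wA");s=sense();print(s['ee_pos'])
print("foot px pred",proj(p,[(.5157,.1,.005),(.5157,.164,.005),(.5157,.2285,.005)]).round(0).tolist(),"clay top pred",proj(p,[(.5155+i,.164+j,.056) for i,j in((0,-.03),(0,.03),(-.087,.03),(-.087,-.03))]).round(0).tolist())
clay(p,a,lo=(8,45,60))
hsv=cv2.cvtColor(a,cv2.COLOR_BGR2HSV);x0=int(proj(p,[(.5,.164,.05)])[0,0]);r0=int(proj(p,[(.5,.164,.056)])[0,1])
print(x0,[(r,hsv[r,x0].tolist()) for r in range(r0-60,r0+60,5)])
E
```

```text
[0.36624103 0.16421067 0.29685146]
foot px pred [[260.0, 312.0], [315.0, 312.0], [370.0, 312.0]] clay top pred [[286.0, 334.0], [343.0, 334.0], [345.0, 256.0], [284.0, 256.0]]
0.7868075801749271 [[122.0, 259.0], [178.0, 259.0], [178.0, 308.0], [122.0, 308.0]] [ 0.4586 -0.0008  0.056 ] [(0.0535, 172.3), (0.0547, 90.0), (0.0534, -5.5), (0.0567, -90.1)]
0.9235425591357794 [[286.0, 236.0], [345.0, 236.0], [345.0, 327.0], [286.0, 327.0]] [0.4577 0.1647 0.056 ] [(0.0987, 178.9), (0.0571, 90.1), (0.0988, 1.2), (0.0612, -89.9)]
0.624853228962818 [[235.0, 117.0], [381.0, 117.0], [381.0, 152.0], [235.0, 152.0]] [0.3132 0.1579 0.056 ] [(0.0305, 176.7), (0.1296, 90.1), (0.0305, 2.8)
[... 363 characters left out ...]

0.35138060351248646 [[420.0, 21.0], [429.0, -16.0], [541.0, 9.0], [533.0, 46.0]] [0.2178 0.3012 0.056 ] [(0.0979, -101.4), (0.0268, 170.4), (0.0955, 78.8), (0.0274, -4.5)]
314 [(260, [16, 76, 161]), (265, [16, 80, 159]), (270, [16, 76, 154]), (275, [16, 79, 154]), (280, [16, 75, 156]), (285, [16, 73, 153]), (290, [15, 75, 152]), (295, [16, 75, 157]), (300, [16, 73, 153]), (305, [16, 77, 153]), (310, [16, 74, 151]), (315, [16, 75, 147]), (320, [17, 76, 148]), (325, [33, 20, 142]), (330, [40, 14, 223]), (335, [38, 14, 224]), (340, [38, 13, 224]), (345, [38, 14, 224]), (350, [43, 9, 242]), (355, [45, 8, 242]), (360, [49, 8, 242]), (365, [49, 8, 242]), (370, [49, 8, 242]), (375, [55, 13, 212])]
```

```bash
python3 - <<'E'
from h import *
p,a=load("wA");hsv=cv2.cvtColor(a,cv2.COLOR_BGR2HSV).astype(int)
print(onz(p,[(300,324),(330,324)],.056),onz(p,[(300,237),(330,237)],0.0))
# near top edge
for c in (300,330): print(c,[(r,hsv[r,c,2]) for r in range(226,270,2)],[(r,hsv[r,c,:2].tolist()) for r in range(318,330,2)])
for c in (268,276,352,360): print(c,[(r,hsv[r,c].tolist()) for r in range(296,330,2)])
print(onz(p,[(268,312),(360,312)],.005))
E
```

```text
[[0.50355773 0.14872465 0.056     ]
 [0.50353058 0.17979142 0.056     ]] [[0.42650696 0.14746652 0.        ]
 [0.42647086 0.1807691  0.        ]]
300 [(226, np.int64(155)), (228, np.int64(153)), (230, np.int64(145)), (232, np.int64(141)), (234, np.int64(150)), (236, np.int64(89)), (238, np.int64(107)), (240, np.int64(117)), (242, np.int64(112)), (244, np.int64(102)), (246, np.int64(95)), (248, np.int64(93)), (250, np.int64(92)), (252, np.int64(147)), (254, np.int64(162)), (256, np.int64(158)), (258, np.int64(158)), (260, np.int64(157)), (262, np.int64(157)), (264, np.int64(158)), (266, np.int64(157)), (268, np.int64(159))] [(318, [17, 74]), (320, [16, 76]), (322, [16, 75]), (324, [30, 18]), (326, [38, 13]), (328, [38, 14])]
330 [(226, np.int64(164)), (228, np.int64(158)), (230, np.int64(153)), (232, np.int64(145)), (234, np.int64(139)), (236, np.int64(84)), (238, np.int64(98)), (240, np.int64(98)), (242, np.int64(97)), (244, np.int64(93)), (246, np.int64(87)), (248, np.int64(91)), (250, np.int64(90)), (252, np.int64(105)), (254, np.int64(150)), (256, np.int64(150)), (258, np.int64(15
[... 1155 characters left out ...]
 174, 154]), (310, [13, 169, 166]), (312, [13, 182, 130]), (314, [13, 186, 133]), (316, [13, 185, 131]), (318, [13, 182, 182]), (320, [22, 58, 225]), (322, [27, 23, 238]), (324, [22, 29, 235]), (326, [25, 26, 238]), (328, [25, 26, 238])]
360 [(296, [13, 169, 174]), (298, [13, 169, 184]), (300, [13, 171, 179]), (302, [12, 169, 166]), (304, [12, 172, 156]), (306, [12, 173, 149]), (308, [13, 171, 146]), (310, [13, 171, 157]), (312, [13, 180, 98]), (314, [13, 185, 109]), (316, [14, 183, 114]), (318, [13, 184, 137]), (320, [26, 40, 217]), (322, [27, 32, 230]), (324, [18, 42, 223]), (326, [25, 26, 238]), (328, [24, 27, 237])]
[[0.51614796 0.10957822 0.005     ]
 [0.51605303 0.2164607  0.005     ]]
```

The mirror foot is still at x≈0.516, but the clay face sits about 4–6 mm short of it. I'll nudge the block up from behind with shut fingers.

{"name": "jog_arm", "arguments": {
  "motion": [-0.01,0,0.05,0,-0.019,0,0.11,0,-0.019,0,0.17,0,-0.019,0,0.22,0,-0.019,0,0.25,0],
  "finger_gap": 0
}}

```text
time_s: 20.18
ee_pos: [0.382, 0.1631, 0.0412]
tcp_rot: [-0.004, 0.001, 1.0, -0.001]
force: [0.1, 0.1, -0.2]
gripper_width: -0.002
finger_force: 0.0
```

{"name": "jog_arm", "arguments": {
  "motion": [0,0,0.02,0,0,0,0.025,0,-0.01,0,0.025,0,-0.02,0,0.025,0,-0.02,0,0.025,0]
}}

```text
time_s: 20.8
ee_pos: [0.407, 0.1643, 0.0227]
tcp_rot: [0.001, 0.001, 1.0, 0.0]
force: [0.2, -0.2, -0.1]
gripper_width: 0.002
finger_force: 0.0
```

{"name": "jog_arm", "arguments": {
  "motion": [-0.001,0,0,0,-0.002,0,0,0,-0.003,0,0,0,-0.003,0,0,0]
}}

```text
time_s: 21.3
ee_pos: [0.4079, 0.1641, 0.0213]
tcp_rot: [0.0, 0.0, 1.0, 0.0]
force: [-0.2, -0.4, 1.2]
gripper_width: 0.004
finger_force: 0.0
```

{"name": "jog_arm", "arguments": {
  "motion": [-0.001,0,0,0,-0.002,0,0,0,-0.003,0,0,0]
}}

```text
time_s: 21.68
ee_pos: [0.411, 0.1641, 0.0214]
tcp_rot: [0.0, 0.0, 1.0, 0.0]
force: [-0.0, -0.7, -0.1]
gripper_width: 0.0
finger_force: 0.0
```

{"name": "jog_arm", "arguments": {
  "motion": [-0.001,0,0,0,-0.002,0,0,0]
}}

```text
time_s: 21.92
ee_pos: [0.413, 0.1641, 0.0213]
tcp_rot: [-0.0, 0.0, 1.0, 0.0]
force: [0.5, -0.1, 1.3]
gripper_width: -0.0
finger_force: 0.0
```

{"name": "jog_arm", "arguments": {
  "motion": [-0.001,0,0,0,-0.002,0,0,0]
}}

```text
time_s: 22.18
ee_pos: [0.4148, 0.1641, 0.0213]
tcp_rot: [-0.0, 0.0, 1.0, -0.0]
force: [-1.3, -0.2, 1.7]
gripper_width: -0.002
finger_force: 1.2
```

```bash
python3 - <<'E'
from h import *
p,a=snap("wrist","wB");print(sense()['ee_pos'],sense()['force'])
E
```

```text
[0.41470885 0.16408123 0.02124183] [-0.53255817  0.71050464  0.22930702]
```

{"name": "jog_arm", "arguments": {
  "motion": [-0.0005,0,0,0,-0.001,0,0,0,-0.001,0,0,0]
}}

```text
time_s: 22.6
ee_pos: [0.4149, 0.1641, 0.0212]
tcp_rot: [-0.001, 0.0, 1.0, -0.0]
force: [-6.9, -0.3, 6.6]
gripper_width: -0.002
finger_force: 3.1
```

{"name": "jog_arm", "arguments": {
  "motion": [-0.0005,0,0,0,-0.001,0,0,0,-0.001,0,0,0]
}}

```text
time_s: 22.98
ee_pos: [0.4149, 0.1641, 0.0212]
tcp_rot: [-0.003, 0.0, 1.0, -0.0]
force: [-10.2, -0.3, 9.7]
gripper_width: -0.003
finger_force: 5.1
```

{"name": "jog_arm", "arguments": {
  "motion": [0.002,0,0,0,0.004,0,-0.004,0,0.004,0,-0.008,0]
}}

```text
time_s: 23.35
ee_pos: [0.4132, 0.1641, 0.0297]
tcp_rot: [0.001, 0.0, 1.0, 0.0]
force: [0.3, -1.0, -0.1]
gripper_width: -0.001
finger_force: 0.0
```

{"name": "jog_arm", "arguments": {
  "motion": [-0.002,0,0,0,-0.004,0,0,0,-0.004,0,0,0]
}}

```text
time_s: 23.72
ee_pos: [0.4155, 0.1642, 0.0292]
tcp_rot: [-0.002, 0.0, 1.0, -0.0]
force: [-6.3, 0.2, 6.6]
gripper_width: -0.003
finger_force: 3.8
```

{"name": "jog_arm", "arguments": {
  "motion": [-0.0005,0,-0.0005,0,-0.001,0,-0.001,0,-0.001,0,-0.001,0]
}}

```text
time_s: 24.1
ee_pos: [0.4169, 0.164, 0.0295]
tcp_rot: [-0.001, 0.0, 1.0, -0.0]
force: [-2.5, 0.6, -1.6]
gripper_width: -0.001
finger_force: 1.4
```

{"name": "jog_arm", "arguments": {
  "motion": [-0.0005,0,-0.0005,0,-0.001,0,-0.001,0,-0.001,0,-0.001,0]
}}

```text
time_s: 24.48
ee_pos: [0.4183, 0.164, 0.031]
tcp_rot: [-0.001, 0.0, 1.0, -0.0]
force: [-4.0, -0.4, -1.2]
gripper_width: -0.0
finger_force: 2.4
```

{"name": "jog_arm", "arguments": {
  "motion": [0.02,0,0,0,0.03,0,-0.03,0,0.04,0,-0.09,0,0.05,0,-0.15,0,0.05,0,-0.2,0]
}}

```text
time_s: 25.1
ee_pos: [0.3702, 0.1643, 0.2356]
tcp_rot: [0.004, 0.0, 1.0, 0.001]
force: [0.7, 0.4, -0.3]
gripper_width: -0.0
finger_force: 0.0
```

{"name": "jog_arm", "arguments": {
  "motion": [0.003,0,-0.05,0,0.003,0,-0.067,0,0.003,0,-0.067,0]
}}

```text
time_s: 25.48
ee_pos: [0.367, 0.1642, 0.2998]
tcp_rot: [0.002, 0.001, 1.0, 0.0]
force: [-1.0, -0.3, -0.6]
gripper_width: -0.002
finger_force: 0.0
```

```bash
python3 - <<'E'
from h import *
p,a=snap("wrist","wC");s=sense();print(s['ee_pos'])
hsv=cv2.cvtColor(a,cv2.COLOR_BGR2HSV).astype(int)
m=(hsv[:,:,1]<112)&(hsv[:,:,1]>50)&(hsv[:,:,2]<200)
for X in (.15,.164,.178):
    c=int(proj(p,[(.46,X,.056)])[0,0]);col=m[:,c];r=int(proj(p,[(.46,X,.056)])[0,1]);lo=r
    hi=r
    while col[hi+1]: hi+=1
    while col[lo-1]: lo-=1
    print(X,c,lo,hi,"far top",onz(p,[(c,hi+.5)],.056)[0,0],"near floor",onz(p,[(c,lo-.5)],0)[0,0])
for y in(.112,.12,.205,.215):
    c,r=proj(p,[(.516,y,.005)])[0].round().astype(int);g=hsv[r-14:r+14,c,2];print(y,c,r,g.tolist(),onz(p,[(c,r)],.005)[0,0])
E
```

```text
[0.36618838 0.16404077 0.29766409]
0.15 301 237 293 far top 0.46999268665751415 near floor 0.4266119978743891
0.164 315 238 294 far top 0.4710964626478543 near floor 0.4277696634191625
0.178 329 238 293 far top 0.4699833692365012 near floor 0.4277636920491946
0.112 271 311 [176, 169, 163, 159, 160, 171, 173, 173, 180, 179, 174, 175, 175, 176, 113, 101, 98, 104, 109, 116, 150, 182, 235, 241, 241, 241, 239, 241] 0.5157124046814328
0.12 277 311 [111, 106, 102, 100, 100, 100, 102, 115, 118, 116, 108, 107, 109, 89, 119, 122, 110, 109, 92, 101, 64, 61, 47, 47, 58, 54, 49, 49] 0.5157149188611406
0.205 350 311 [200, 197, 194, 189, 184, 177, 173, 172, 170, 167, 163, 147, 59, 26, 26, 27, 27, 27, 26, 26, 28, 25, 27, 26, 46, 37, 26, 27] 0.5156907073132586
0.215 359 311 [199, 198, 194, 188, 184, 178, 172, 169, 166, 159, 157, 168, 172, 158, 143, 145, 149, 144, 145, 155, 188, 183, 219, 247, 246, 246, 242, 246] 0.5156807102949702
```

```bash
python3 -c "
from cell import robot, eyes, sense, close_job
print(close_job())"
```

```text
the job is handed in; nothing more can be done
None
```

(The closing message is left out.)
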